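# Check the long strip fuse in the hold-to-test contact tester

## Task

Pick the longest of the three flat strip fuses off the bench and lower it into the tester's nest, lying flat and lengthwise between the guide cheeks, and let go of it. Then take the crossbar of the tester's spring-return slide and draw it towards the nest until the black line on the slide's wing stands level with the set pointer on the scale, and finish while holding it there, so that the sprung shoe keeps pressing on the fuse for the reading: do not let go at the end. Leave the other things on the bench where they are.

Things in the scene. Friction and masses are not known exactly. Their poses are not given: they have to be found in the camera images.
- fuse_long: the fuse to test, longest of three like flat strip fuses: bright metal strip 84 long, 22 wide, 4 thick, a dark bolt-hole dot in each end, grey plastic body 34 long, 22 wide, 9 high over its middle; 40 to 85 g. Origin at the centre of its underside, x along its length (both ends alike), z up. Starts flat, length within 30 degrees of world x
- fuse_short_a: a strip fuse of the same make, only 58 long, 22 wide (grey body 26 long, 9 high). Origin at the centre of its underside. To be left alone
- fuse_short_b: another 58 mm strip fuse, same as the other short one. To be left alone
- tester: contact tester fixed on the bench: dark steel base plate x -140 to 250, y -85 to 85, 10 thick. Origin at bench height; x runs lengthwise from the nest (near end) to the grey meter housing (x 152 to 248, 68 high), z up. Two guide rods (y -30 and 30, x -36 to 134, end blocks up to 46 high) carry the slide; scale rail on the +y side (y 65 to 79, top 40 high)
- nest_stop (a point): middle of the nest's floor, 24 above bench, at the face of the fixed brass contact (16 above floor) that closes the near end. Axes as tester. Fuse lies along +x: its centre 42 from here when home, up to 20 more is fine as the shoe pushes it home. Channel 27 wide between grey cheeks at x 4-20 and 64-80, 9 high, then flared to 16 high; bed 18 wide between them, so fingers pass beside the body
- slide: the slide: aluminium carriage 50 long (x), 84 wide, top 43 above bench, with a T-handle. A spring holds it at the far end; it moves only along the tester's -x (towards the nest), at most 58 mm, and springs back when let go. Takes 4 N to start, 130 N/m more as drawn, plus the shoe's push of 2 to 6 N. Origin on the middle line at the base plate's top, axes as tester
- crossbar (a point): centre of the black crossbar of the slide's T-handle, 86 above the bench: 14 thick along the tester's x, 70 long along its y, 18 high, on a 12 mm stem. It moves with the slide; at rest it is 181 along the tester's x from nest_stop. The bar's underside is 34 above the carriage's top
- slide_line (a point): tip of the black index line, on the slide's wing on the +y side, 43 above the bench; moves with the slide. Axes parallel to the tester's
- pointer: set pointer, a small dark steel block with a thumb screw (12 wide, top 55 above bench) clamped on the scale rail, fixed; its tip points towards the slide's wing. Origin at the tip, 43 above the bench, axes parallel to the tester's. The slide is at the mark when slide_line has the same x (along the tester) as this tip: 37 to 52 mm of travel from rest, differently each time
- shoe: brass contact shoe 16 wide, 11 high on a sprung plunger at the front of the slide, tip 40 ahead of the carriage. With the fuse home it meets the fuse's end after 32 mm of the slide's travel and is then pressed back up to 28 mm. Origin at its tip's centre
- tape_roll: roll of black tape, 64 across, 19 high, lying flat; leave alone
- switch_plate: white switch cover, two-rocker, 80 square, 10 high; leave alone
- junction_box: grey and white junction box, 85 square, 45 high; leave alone
- screwdriver: screwdriver, 200 long, lying on the right; leave alone
- terminal_strip: white terminal strip, 90 long, 22 wide, 19 high; leave alone
Things that resemble listed ones, but are neither listed nor needed, are in the scene too. Leave any brown or green look-alike of the fuse_long alone.

How it is judged:
By the outcome, as a careful person would: the job done as asked, in the order asked, and still so for the second after the job is handed in, while the arm keeps its last pose, push and grip.
It also fails if it takes over 51 s, if anything falls off the work surface, if the arm or the gripper's body presses on something with over 40 N, if the wrist force passes 120 N, or if a joint passes its speed limit or range.

## Robot

A 7-joint arm with a two-finger parallel gripper is mounted at the origin on the work surface. World frame = base frame: x ahead of the robot, y to its left, z up, the work surface at z = 0. Lengths are in m, angles in rad, forces in N, time in s.
With the tool pointing down it reaches from about 0.425 to 0.875 m from the base axis. Payload 4.7 kg.
Tool frame: the origin (TCP) lies on the centre line of the jaws, within the pads' length; the fingertips stand 14 mm ahead of it and the grasp point (between the pads) lies 5 mm behind it; z points along the fingers, x is the direction in which the jaws open and shut, and the axes are right-handed (so a half turn about z gives the same grasp; the last joint's range is limited). The gripper opens to 87 mm and grips with 3 to 60 N. Pads are 19 mm wide; open, the fingers measure 117 mm over their backs; the gripper's body (75 mm by 190 mm) begins 51 mm behind the grasp point.
Start: joints at [1.168, 0.321, -0.07, 1.45, 0.023, 1.371, -0.057], TCP at [0.263, -0.594, 0.237] pointing down, gripper open.
Joint ranges: [-2.86, 2.86], [-0.3, 2.09], [-1.38, 1.24], [0.06, 2.45], [-1.56, 4.7], [0.09, 2.05], [-2.69, 2.69]. Speed limits (rad/s): [2.57, 2.57, 3.14, 3.14, 3.14, 3.14, 3.14].

## Interface

Orientations are given as a rotation vector (axis times angle).
In Python, from bench import ctrl gives the robot as it stands.
- The arm moves only by the tool drive_tool, never from a script. Its argument "rows" is a list that holds one entry, the list of rows, each a list of 5 numbers: the shift along the tool's x, y, z scaled (see below), then the turn about the tool's z scaled (see below), then the closure in counts, from 0 (fully open) to 255 (shut). In form: [[[dx, dy, dz, spin, jaw], ...]]. A call has 1 to 20 rows; each row is the pose to reach, as a shift and turn from the pose commanded when the call began, along the tool's axes at that moment, turning the shorter way round; what a row does not reach only later rows make up. The controller multiplies each number of a shift by 300 mm and each number of a turn by pi rad. A row lasts 1/8 s, in which the tool goes at most 62.5 mm and 10.7 degrees, less where a joint would pass 70% of its speed; a pose out of reach is approached as far as the arm can. A call with a number of a shift or a turn outside -1 to 1 is refused whole. A call with a gripper value outside its range is refused whole. The fingers move at their own pace and stop on an object; "grip_force" is the grip in N (left out, the last holds). Time passes only in rows, so rows that repeat a pose let the fingers close. It gives the time, the measured TCP pose, the force and the opening at its end, in the units of the state.
- ctrl.get_state(): the state, without advancing time (a new reading comes with each control period).
- ctrl.get_image(name): name is "side" or "top" or "wrist"; returns a dict with "img" (420x560x3 uint8, blue, green, red), "camera_matrix" (3x3 intrinsics, pixels), "R" (3x3) and "t" (3): a world point X has camera coordinates R X + t. Camera axes: x right, y down, z forward; pixel columns grow to the right and rows downward; lengths in m; the calibration is good to about 2 mm. A picture is of the moment at which its call begins. There is no depth.
- ctrl.close_job(): hands the job in, once; it reports no verdict.
The state is a dict: "time": time; "joint_positions": joint angles; "qd": joint speeds; "joint_torque": joint torques, N m; "position": TCP position; "tool_rot": TCP orientation; "ft_force": force on the tool from outside, world axes, zero at the start; "torque": the same for the moment, N m; "grip_width": opening from 0.0 (shut) to 1.0 (fully open).
Only numpy, scipy, OpenCV 4.12 (cv2) and the standard library are available. Lean on these libraries where they do the work, as an engineer would, in place of code of your own. Each camera call takes 0.05 s, during which the arm holds its last target.

## Working session

There is one attempt and no reset: what is moved stays moved. The work goes in short steps, Python scripts to look and compute and a tool call to move; the robot and the scene stay as the last step left them, time stands still between calls to the robot, and variables do not carry over. Pictures are saved under pics/ and viewed, and the job is handed in when it is done.

Besides the shell and the picture viewer there is one more tool, called after "Call:" as a command line: name --argument value ..., lists and objects as JSON in quotes. drive_tool: Moves the arm, as the interface text tells. Its arguments: {"type":"object","properties":{"rows":{"type":"array"},"grip_force":{"type":"number"}},"required":["rows"]}

```bash
mkdir -p pics; cat > h.py <<'E'
from bench import ctrl
import cv2,numpy as np
def snap(n,f):
    d=ctrl.get_image(n); cv2.imwrite(f'pics/{f}.png',d['img']); np.savez(f'pics/{f}.npz',K=d['camera_matrix'],R=d['R'],t=d['t']); return d
def crop(f,x0,y0,x1,y1,s,o):
    im=cv2.imread(f'pics/{f}.png')[y0:y1,x0:x1]; cv2.imwrite(f'pics/{o}.png',cv2.resize(im,None,fx=s,fy=s,interpolation=cv2.INTER_CUBIC))
def pt(f,u,v,z):
    c=np.load(f'pics/{f}.npz');K,R,t=c['K'],c['R'],c['t']
    d=R.T@np.linalg.inv(K)@np.array([u,v,1.]);o=-R.T@t
    return o+d*(z-o[2])/d[2]
def px(f,X):
    c=np.load(f'pics/{f}.npz');p=c['K']@(c['R']@np.array(X)+c['t']);return p[:2]/p[2]
E
python3 - <<'E'
from h import *
for n in('top','side','wrist'): snap(n,n+'0')
print(ctrl.get_state())
for n in('top','side'):
    c=np.load(f'pics/{n}0.npz');print(c['K'],-c['R'].T@c['t'],c['R'])
E
```

```text
{'time': 0.15, 'joint_positions': array([ 1.16808749,  0.32165708, -0.07010667,  1.45136752,  0.02257345,
        1.37080584, -0.05686262]), 'qd': array([-0.00033358, -0.00296661,  0.00062586, -0.00372834, -0.00117382,
        0.0003787 , -0.00103425]), 'joint_torque': array([ 1.73645940e-04, -4.91792285e+01, -4.04828209e-01, -3.12875426e+01,
       -6.40634308e-02,  4.05010069e-02,  9.00590203e-05]), 'position': array([ 0.26297114, -0.59400375,  0.23572377]), 'tool_rot': array([-2.63242777e+00,  1.71325147e+00,  1.95347515e-03]), 'ft_force': array([-0.80411685,  0.47925264, -0.44344959]), 'torque': array([ 0.02790267, -0.03433776, -0.05135125]), 'grip_width': 1.003399388195349}
[[393.60436542   0.         277.0733648 ]
 [  0.         393.60436542 211.954768  ]
 [  0.           0.           1.        ]] [0.42391472 0.03224528 1.07793167] [[ 0.0119449  -0.99980679  0.01561075]
 [-0.98986372 -0.01403273 -0.1413255 ]
 [ 0.14151726 -0.0137644  -0.98984009]]
[[487.98339436   0.         278.04068602]
 [  0.         487.98339436 212.92904543]
 [  0.           0.           1.        ]] [0.51344984 0.83711565 1.10248604] [[-0.99979886 -0.01579239 -0.01236247]
 [-0.00443593  0.77526955 -0.63161495]
 [ 0.01955895 -0.63143308 -0.77518367]]
```

View pics/top0.png

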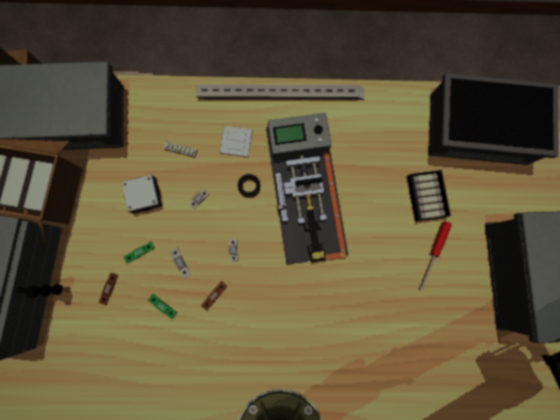

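View pics/side0.png

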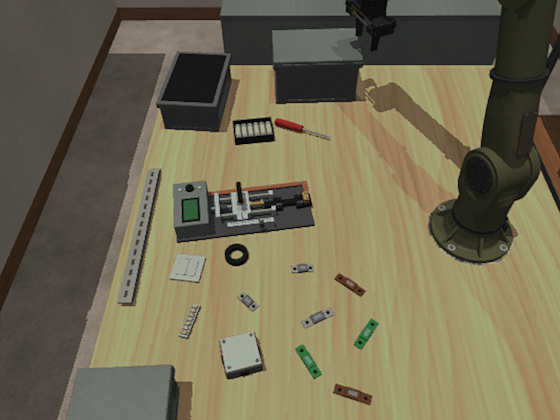

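View pics/wrist0.png

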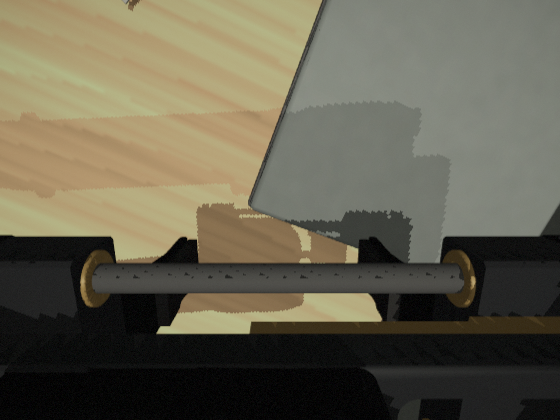

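```bash
python3 - <<'E'
from h import *
crop('top0',150,180,260,290,5.4,'c1')
crop('top0',255,105,360,270,3.6,'c2')
crop('side0',165,170,325,245,5,'c3')
crop('side0',230,250,370,380,4.6,'c4')
E
```

```text
(no output)
```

View pics/c1.png

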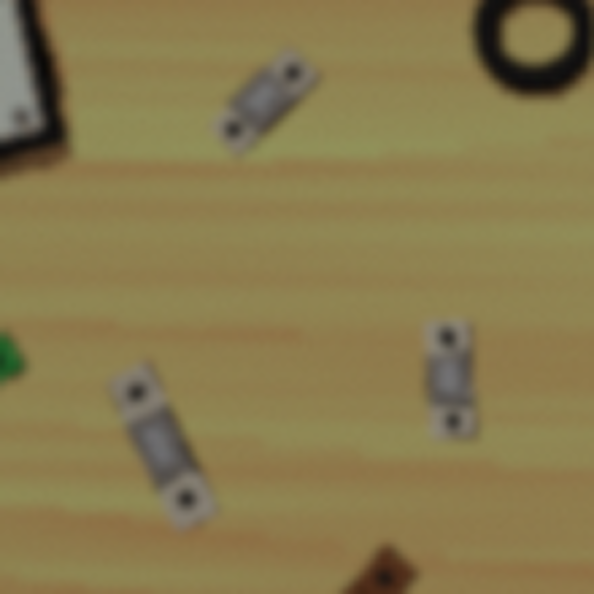

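View pics/c2.png

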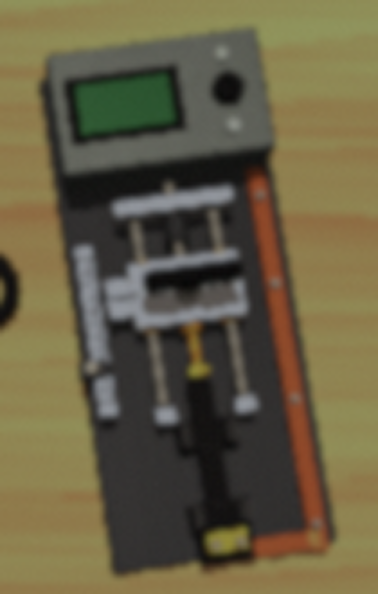

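View pics/c3.png

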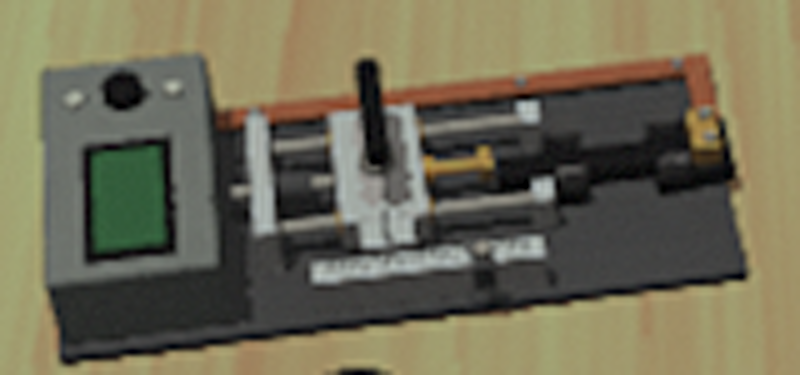

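View pics/c4.png

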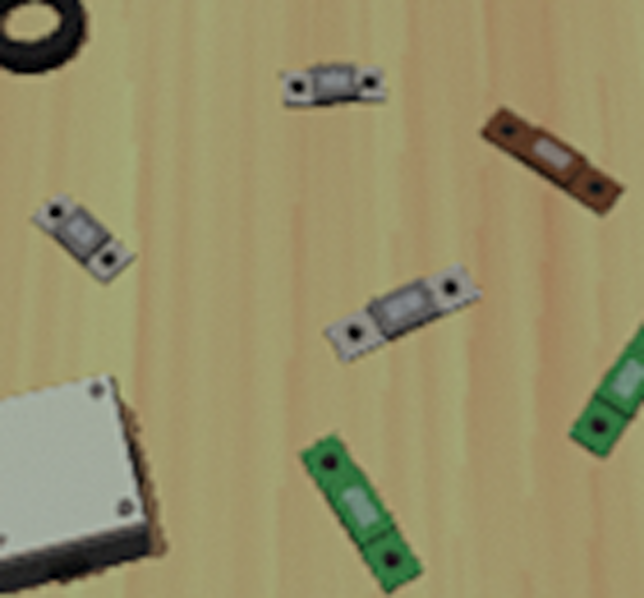

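The grey candidates in the top view are at (180,262), (199,198) and (234,250). The one at (180,262) is clearly longer, about 1.45 times the others, so it is fuse_long. The green and brown look-alikes stay where they are. Next I measure it and the tester.

```bash
cat >> h.py <<'E'
def cv(f,pts,s,x0,y0,z):
    return np.array([pt(f,(p[0]+.5)/s-.5+x0,(p[1]+.5)/s-.5+y0,z) for p in pts])
E
python3 - <<'E'
from h import *
np.set_printoptions(precision=4,suppress=True)
a=cv('top0',[(137,391),(187,498)],5.4,150,180,.004);b=cv('side0',[(355,332),(450,287)],4.6,230,250,.004)
for q in(a,b):
    d=q[0]-q[1];print('fuse',q.mean(0),np.linalg.norm(d),np.degrees(np.arctan2(d[1],d[0])))
ends=cv('top0',[(132,370),(193,520)],5.4,150,180,.004);print(ends, np.linalg.norm(ends[0]-ends[1]))
T=lambda p,z:cv('top0',p,3.6,255,105,z); S=lambda p,z:cv('side0',p,5,165,170,z)
print('base near corners top',T([(113,573),(333,540)],.01))
print('housing top: TL TR BR BL',T([(48,55),(258,30),(272,150),(62,170)],.068))
print('housing side view top',S([(42,70),(205,55),(215,275),(48,287)],.068))
print('base y+ side near/far bottom',S([(745,277),(65,362)],0))
print('crossbar top centre T',T([(193,273)],.095),T([(147,283),(241,270)],.095))
print('brass top face edge T',T([(227,526),(205,530),(248,524)],.04),'S',S([(688,128)],.04))
print('crossbar S ends',S([(368,66),(377,158)],.095))
print('blocks T',T([(166,415),(245,403)],.046),'S',S([(527,108),(543,190)],.046))
E
```

```text
fuse [0.4377 0.2786 0.004 ] 0.05937406388891994 27.440609507890702
fuse [0.4392 0.2731 0.004 ] 0.05855149634206288 27.536681491833967
[[0.4745 0.2953 0.004 ]
 [0.4006 0.2615 0.004 ]] 0.08129441782814666
base near corners top [[ 0.436  -0.0084  0.01  ]
 [ 0.4626 -0.1737  0.01  ]]
housing top: TL TR BR BL [[ 0.8172  0.0456  0.068 ]
 [ 0.8396 -0.1112  0.068 ]
 [ 0.7468 -0.1211  0.068 ]
 [ 0.7289  0.0339  0.068 ]]
housing side view top [[ 0.8445 -0.113   0.068 ]
 [ 0.7514 -0.1252  0.068 ]
 [ 0.7283  0.036   0.068 ]
 [ 0.8172  0.0447  0.068 ]]
base y+ side near/far bottom [[ 0.4391 -0.0171  0.    ]
 [ 0.8197  0.0452  0.    ]]
crossbar top centre T [[ 0.6468 -0.0601  0.095 ]] [[ 0.6391 -0.0275  0.095 ]
 [ 0.6495 -0.0943  0.095 ]]
brass top face edge T [[ 0.4707 -0.0903  0.04  ]
 [ 0.4676 -0.0742  0.04  ]
 [ 0.4724 -0.1057  0.04  ]] S [[ 0.4714 -0.0949  0.04  ]]
crossbar S ends [[ 0.6525 -0.092   0.095 ]
 [ 0.643  -0.0241  0.095 ]]
blocks T [[ 0.5511 -0.0449  0.046 ]
 [ 0.5608 -0.1031  0.046 ]] S [[ 0.5647 -0.1046  0.046 ]
 [ 0.5541 -0.0427  0.046 ]]
```

```bash
cat >> h.py <<'E'
from scipy.spatial.transform import Rotation as Ro
# shift (scaled) from current measured pose to world target TCP, yaw = world angle of tool x (deg)
def go(x,y,z,yaw=None):
    s=ctrl.get_state();R=Ro.from_rotvec(s['tool_rot']).as_matrix()
    d=R.T@(np.array([x,y,z])-s['position'])/.3
    cy=np.degrees(np.arctan2(R[1,0],R[0,0]))
    sp=0 if yaw is None else -(((yaw-cy+180)%360)-180)/180
    print('shift',d.round(4),'spin',round(sp,4),'cur yaw',cy.round(2),'pos',s['position'].round(4),'tilt',R[:,2].round(4))
E
python3 - <<'E'
from h import *
go(.56,-.15,.236,-62.5);go(.4385,.276,.2,-62.5)
s=ctrl.get_state();c=np.load('pics/wrist0.npz');R=Ro.from_rotvec(s['tool_rot']).as_matrix()
cp=-c['R'].T@c['t'];print('cam in tool',R.T@(cp-s['position']),'axes',R.T@c['R'].T,c['K'])
E
```

```text
shift [-9.5240e-01 -1.5046e+00  4.0000e-04] spin -0.0201 cur yaw -66.11 pos [ 0.263  -0.594   0.2357] tilt [-6.0e-04  1.3e-03 -1.0e+00]
shift [-2.4146 -1.7092  0.1225] spin -0.0201 cur yaw -66.11 pos [ 0.263  -0.594   0.2357] tilt [-6.0e-04  1.3e-03 -1.0e+00]
cam in tool [ 9.00738535e-05 -6.83256052e-02 -1.48692200e-01] axes [[ 9.99999752e-01  4.54861038e-04  5.36980828e-04]
 [-5.74789161e-04  9.68167697e-01  2.50301776e-01]
 [-4.06034966e-04 -2.50302023e-01  9.68167719e-01]] [[320.07178379   0.         277.56484669]
 [  0.         320.07178379 208.95780715]
 [  0.           0.           1.        ]]
```

Call:
drive_tool --rows '[[[-0.3,-0.5,0,-0.02,0],[-0.6,-0.95,0,-0.02,0],[-0.6,-0.95,0,-0.02,60],[-0.6,-0.95,0,-0.02,108],[-0.6,-0.95,0,-0.02,108],[-0.6,-0.95,0,-0.02,108],[-0.6,-0.95,0,-0.02,108]]]' --grip_force 15

```text
time: 1.02
position: [0.4522, -0.3119, 0.2365]
tool_rot: [-2.689, 1.623, 0.0]
ft_force: [0.3, -0.9, -0.3]
grip_width: 0.597
```

```bash
python3 - <<'E'
from h import *
print(ctrl.get_state()['time'],ctrl.get_state()['grip_width']);go(.50,-.10,.28,-81)
E
```

```text
1.025 0.5973063676132223
shift [-0.5509 -0.4703 -0.1446] spin 0.1043 cur yaw -62.22 pos [ 0.4522 -0.3119  0.2365] tilt [ 1.e-04  4.e-04 -1.e+00]
```

Call:
drive_tool --rows '[[[-0.18,-0.15,-0.05,0.05,108],[-0.37,-0.31,-0.1,0.1,108],[-0.55,-0.47,-0.15,0.105,108],[-0.55,-0.47,-0.15,0.105,108],[-0.55,-0.47,-0.15,0.105,108],[-0.55,-0.47,-0.15,0.105,108],[-0.55,-0.47,-0.15,0.105,108]]]'

```text
time: 1.9
position: [0.4992, -0.1053, 0.281]
tool_rot: [2.377, -2.053, -0.001]
ft_force: [0.2, 0.2, -0.0]
grip_width: 0.575
```

```bash
python3 - <<'E'
from h import *
snap('wrist','w1');go(.4385,.276,.16,-62.5)
E
```

```text
shift [-1.2858  0.0147  0.4036] spin -0.1062 cur yaw -81.61 pos [ 0.4993 -0.1049  0.2811] tilt [-9.e-04 -1.e-04 -1.e+00]
```

View pics/w1.png

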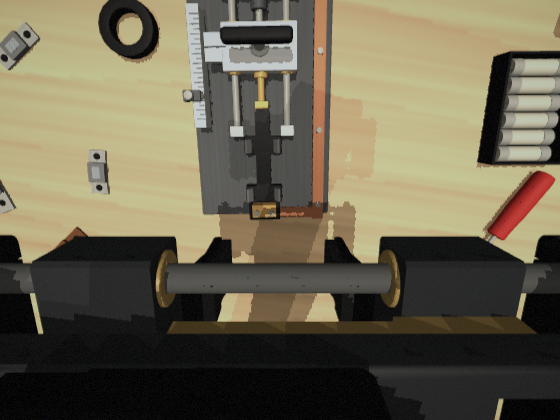

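```bash
python3 - <<'E'
from h import *
crop('w1',180,0,335,118,5.1,'d1')
crop('w1',180,105,335,223,5.1,'d2')
E
```

```text
(no output)
```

View pics/d1.png

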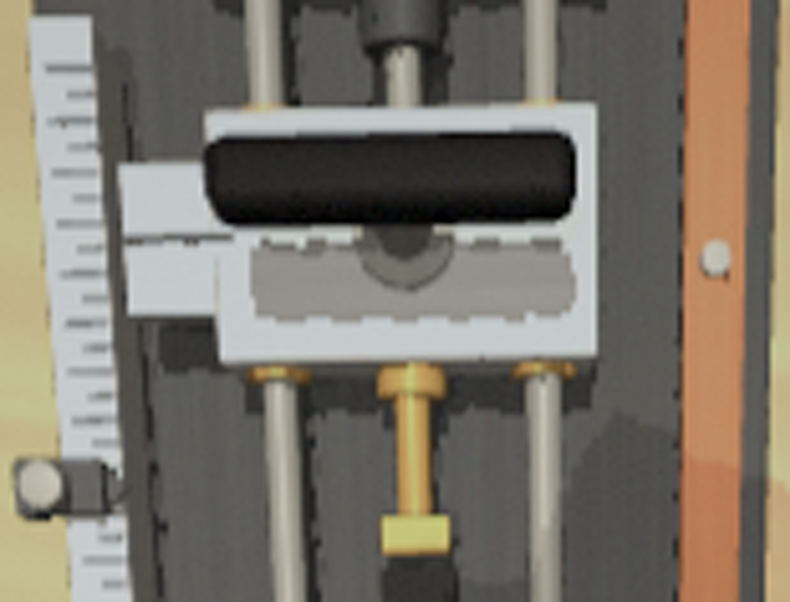

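View pics/d2.png

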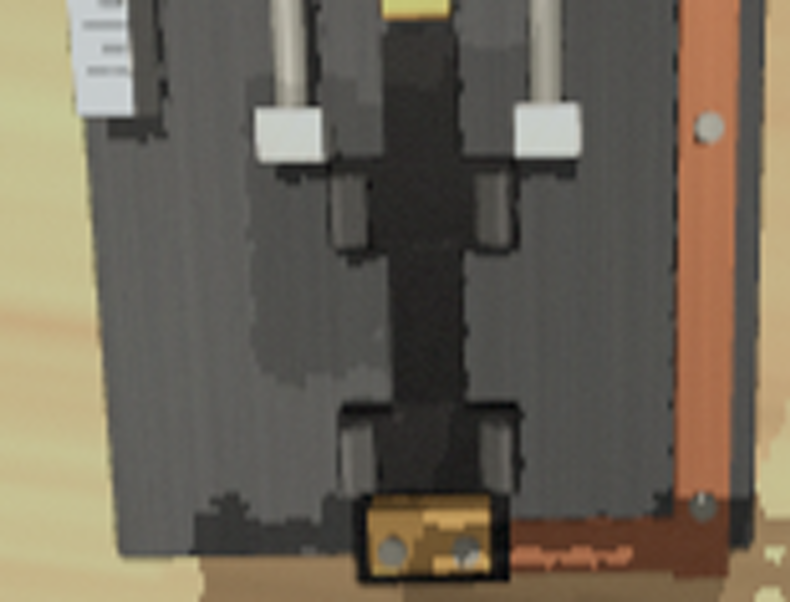

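```bash
python3 - <<'E'
from h import *
np.set_printoptions(precision=4,suppress=True)
A=lambda p,z:cv('w1',p,5.1,180,0,z);B=lambda p,z:cv('w1',p,5.1,180,105,z)
line=A([(127,241),(232,238)],.043);ptr=A([(127,492)],.043)[0]
br=B([(368,497),(490,497),(429,497)],.04)
base=B([(120,553),(752,547)],.01)
ch=B([(350,172),(495,172),(358,420),(500,420)],.040)
blk=B([(288,105),(547,103)],.046)
carr=A([(205,112),(597,104),(222,362),(597,358)],.043)
bar=A([(207,150),(575,145)],.095); rod=None
print('line',line,'ptr',ptr,'\nbrass',br,'\nbase',base,np.linalg.norm(base[0]-base[1]),'\nch',ch,'\nblk',blk,'\ncarr',carr,'bar',bar)
f=lambda a,b:np.degrees(np.arctan2(*(b-a)[1::-1]))
yaws=dict(base=f(base[1],base[0])-90,brass=f(br[1],br[0])-90,ch=f(ch[2],ch[0]),ch2=f(ch[3],ch[1]),chm=f(ch[2:].mean(0),ch[:2].mean(0)),blk=f(blk[1],blk[0])-90,c1=f(carr[2],carr[0]),c2=f(carr[3],carr[1]),far=f(br[2],carr[:2].mean(0)));print(yaws)
yaw=np.radians(9);u=np.array([np.cos(yaw),np.sin(yaw),0]);v=np.array([-u[1],u[0],0])
o=br[2]
for n,q in(('line',line),('ptr',ptr[None]),('base',base),('ch',ch),('blk',blk),('carr',carr),('bar',bar)):print(n,np.c_[(q-o)@u,(q-o)@v].round(4).tolist())
E
```

```text
line [[ 0.6388 -0.0036  0.043 ]
 [ 0.6427 -0.026   0.043 ]] ptr [ 0.5875 -0.0082  0.043 ] 
brass [[ 0.4711 -0.0772  0.04  ]
 [ 0.4755 -0.1068  0.04  ]
 [ 0.4733 -0.092   0.04  ]] 
base [[ 0.4388 -0.0123  0.01  ]
 [ 0.4651 -0.1787  0.01  ]] 0.16839643449243263 
ch [[ 0.5478 -0.0632  0.04  ]
 [ 0.5527 -0.0967  0.04  ]
 [ 0.4898 -0.0724  0.04  ]
 [ 0.4948 -0.1064  0.04  ]] 
blk [[ 0.5608 -0.0479  0.046 ]
 [ 0.5698 -0.1061  0.046 ]] 
carr [[ 0.6662 -0.0177  0.043 ]
 [ 0.6798 -0.0999  0.043 ]
 [ 0.6176 -0.0264  0.043 ]
 [ 0.6304 -0.108   0.043 ]] bar [[ 0.6466 -0.0292  0.095 ]
 [ 0.6574 -0.0964  0.095 ]]
{'base': np.float64(8.954200515405617), 'brass': np.float64(8.391601856003362), 'ch': np.float64(8.969939895661998), 'ch2': np.float64(9.538903083883493), 'chm': np.float64(9.254448309836393), 'blk': np.float64(8.82571538888915), 'c1': np.float64(10.143686124776096), 'c2': np.float64(9.256123944805974), 'far': np.float64(9.428791214423025)}
line [[0.1773, 0.0614], [0.1776, 0.0387]]
ptr [[0.1259, 0.0649]]
base [[-0.0215, 0.0841], [-0.0217, -0.0843]]
ch [[0.0781, 0.0168], [0.0777, -0.0171], [0.0194, 0.0168], [0.019, -0.0176]]
blk [[0.0933, 0.0298], [0.0932, -0.0291]]
carr [[0.2021, 0.0432], [0.2028, -0.0401], [0.1528, 0.0422], [0.1527, -0.0404]]
bar [[0.181, 0.0349], [0.1811, -0.0331]]
```

Call:
drive_tool --rows '[[[-0.2,0,0.0,-0.03,108],[-0.41,0,0.1,-0.06,108],[-0.62,0,0.2,-0.106,108],[-0.83,0,0.28,-0.106,108],[-1.0,0.01,0.28,-0.106,108],[-1.0,0.01,0.28,-0.106,108],[-1.0,0.01,0.28,-0.106,108],[-1.0,0.01,0.28,-0.106,108]]]'

```text
time: 2.95
position: [0.453, 0.1911, 0.1975]
tool_rot: [2.685, -1.631, 0.001]
ft_force: [0.3, -1.3, -0.0]
grip_width: 0.578
```

```bash
python3 - <<'E'
from h import *
snap('wrist','w2');go(.4385,.276,.1,-62.5)
E
```

```text
shift [-0.2734 -0.0877  0.325 ] spin -0.0003 cur yaw -62.55 pos [0.4529 0.1911 0.1975] tilt [ 2.e-04 -6.e-04 -1.e+00]
```

View pics/w2.png

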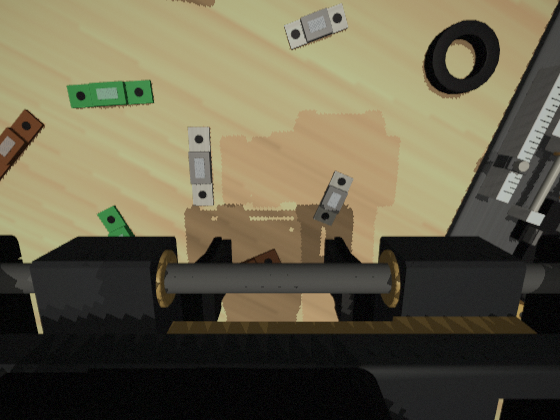

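```bash
python3 - <<'E'
from h import *
crop('w2',150,110,260,220,5.4,'d3')
E
```

```text
(no output)
```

View pics/d3.png

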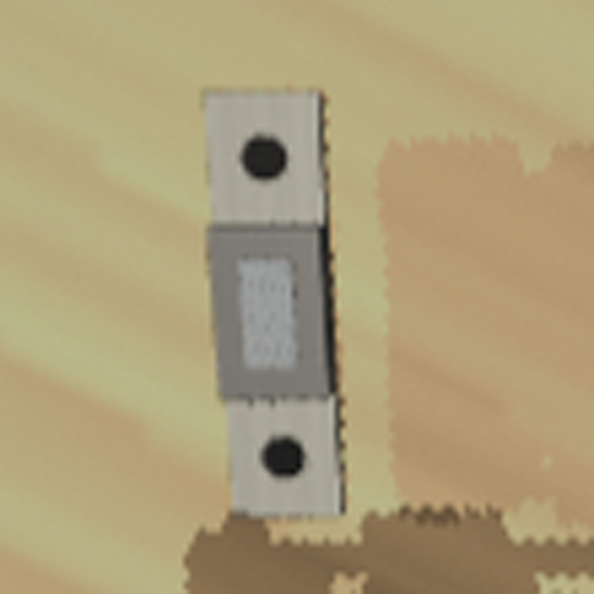

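```bash
python3 - <<'E'
from h import *
h=cv('w2',[(264,157),(284,457)],5.4,150,110,.004);e=cv('w2',[(204,92),(322,91),(233,516),(342,514)],5.4,150,110,.004)
d=h[0]-h[1];print(h.mean(0),np.linalg.norm(d),np.degrees(np.arctan2(d[1],d[0])))
a,b=e[:2].mean(0),e[2:].mean(0);d=a-b;print((a+b)/2,np.linalg.norm(d),np.degrees(np.arctan2(d[1],d[0])),np.linalg.norm(e[0]-e[1]))
m=(h.mean(0)+(a+b)/2)/2
yw=np.degrees(np.arctan2(d[1],d[0]))-90
print(m,yw);go(m[0],m[1],.05,yw);go(m[0],m[1],.0155,yw)
E
```

```text
[0.43827429 0.27572061 0.004     ] 0.05926674867230953 27.85366030559097
[0.43849651 0.27551614 0.004     ] 0.08361176049758728 27.359629111692147 0.022631011105730927
[0.4383854  0.27561837 0.004     ] -62.64037088830786
shift [-0.2726 -0.0868  0.4916] spin 0.0005 cur yaw -62.55 pos [0.4529 0.1911 0.1975] tilt [ 2.e-04 -6.e-04 -1.e+00]
shift [-0.2726 -0.0869  0.6066] spin 0.0005 cur yaw -62.55 pos [0.4529 0.1911 0.1975] tilt [ 2.e-04 -6.e-04 -1.e+00]
```

Call:
drive_tool --rows '[[[-0.14,-0.045,0.1,0,108],[-0.273,-0.087,0.25,0,108],[-0.273,-0.087,0.4,0,108],[-0.273,-0.087,0.47,0,108],[-0.273,-0.087,0.47,0,108],[-0.273,-0.087,0.47,0,108]]]'

```text
time: 3.75
position: [0.4384, 0.2776, 0.0576]
tool_rot: [-2.686, 1.628, -0.002]
ft_force: [-0.7, 1.5, -0.5]
grip_width: 0.575
```

```bash
python3 - <<'E'
from h import *
snap('wrist','w3');go(.4384,.2756,.0155,-62.5)
E
```

```text
shift [0.0061 0.0042 0.1413] spin 0.0004 cur yaw -62.42 pos [0.4386 0.2778 0.0579] tilt [ 2.4e-03  6.0e-04 -1.0e+00]
```

View pics/w3.png

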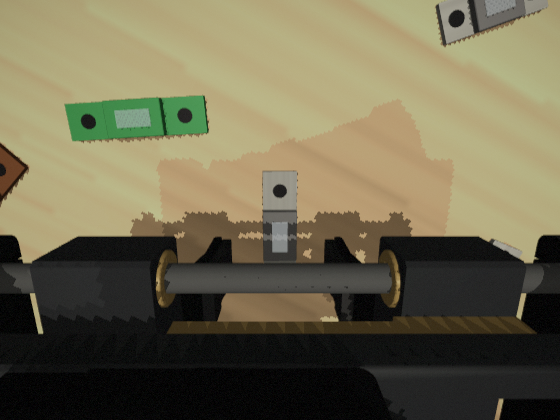

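Call:
drive_tool --rows '[[[0.002,0.001,0.05,0,108],[0.003,0.002,0.1,0,108],[0.003,0.002,0.135,0,108],[0.003,0.002,0.139,0,108],[0.003,0.002,0.139,0,108],[0.003,0.002,0.139,0,108]]]'

```text
time: 4.55
position: [0.4366, 0.2764, 0.0145]
tool_rot: [2.687, -1.625, -0.001]
ft_force: [-1.4, -1.4, 4.5]
grip_width: 0.576
```

```bash
python3 - <<'E'
from h import *
go(.4384,.2756,.0155,-62.5)
E
```

```text
shift [ 0.0053 -0.0042 -0.0034] spin 0.001 cur yaw -62.32 pos [0.4366 0.2764 0.0145] tilt [-0.0012 -0.0013 -1.    ]
```

Call:
drive_tool --rows '[[[0.004,-0.004,-0.004,0,108],[0.004,-0.004,-0.004,0,190],[0.004,-0.004,-0.004,0,230],[0.004,-0.004,-0.004,0,240],[0.004,-0.004,-0.004,0,240],[0.004,-0.004,-0.004,0,240],[0.004,-0.004,-0.004,0,240]]]' --grip_force 20

```text
time: 5.42
position: [0.4386, 0.2763, 0.016]
tool_rot: [2.688, -1.626, 0.0]
ft_force: [0.5, -0.3, -0.9]
grip_width: 0.252
```

Call:
drive_tool --rows '[[[0,0,-0.1,0,240],[0,0,-0.25,0,240],[0,0,-0.4,0,240],[0,0,-0.45,0,240],[0,0,-0.45,0,240],[0,0,-0.45,0,240]]]'

```text
time: 6.18
position: [0.4377, 0.2755, 0.1493]
tool_rot: [2.686, -1.625, -0.002]
ft_force: [0.0, 0.0, -2.0]
grip_width: 0.247
```

```bash
python3 - <<'E'
from h import *
snap('wrist','w4');print(ctrl.get_state()['grip_width'])
y=np.radians(9.1);n=np.array([.4733,-.092]);p=n+.047*np.array([np.cos(y),np.sin(y)]);print(p)
go(*p,.15,-80.9)
E
```

```text
0.2524626995976532
[ 0.51970845 -0.08456657]
shift [ 1.1901  0.315  -0.0019] spin 0.1031 cur yaw -62.34 pos [0.4377 0.2755 0.1492] tilt [-0.003  -0.0013 -1.    ]
```

View pics/w4.png

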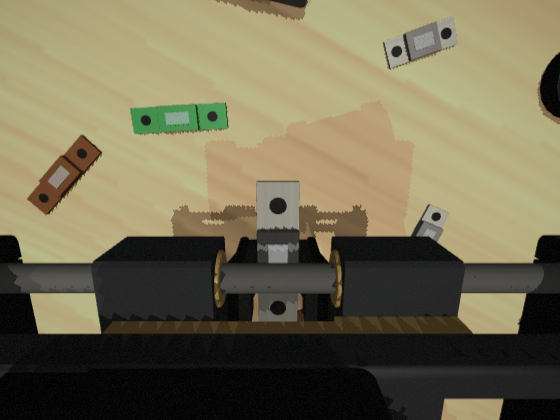

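```bash
python3 - <<'E'
from h import *
s=ctrl.get_state();R=Ro.from_rotvec(s['tool_rot']).as_matrix()
for z in(.1372,):
  for q in((278,205.5),(278,307.5),(278,181)): print(R.T@(pt('w4',*q,z)-s['position']))
E
```

```text
[ 0.00058191 -0.02867711  0.01189648]
[0.00063317 0.030687   0.01209267]
[ 0.00057085 -0.04149433  0.01185412]
```

Call:
drive_tool --rows '[[[0.2,0.05,0,0.02,240],[0.4,0.1,0,0.04,240],[0.6,0.15,0,0.06,240],[0.8,0.2,0,0.08,240],[0.95,0.26,0,0.1,240],[1.0,0.3,0,0.103,240],[1.0,0.315,0,0.103,240],[1.0,0.315,0,0.103,240]]]'

```text
time: 7.22
position: [0.4936, -0.0314, 0.1506]
tool_rot: [2.394, -2.035, -0.002]
ft_force: [1.1, -0.2, -0.2]
grip_width: 0.248
```

```bash
python3 - <<'E'
from h import *
go(.5197,-.0846,.10,-80.9)
E
```

```text
shift [ 0.1892 -0.0574  0.1683] spin 0.001 cur yaw -80.73 pos [ 0.4936 -0.0314  0.1506] tilt [-1.e-03  6.e-04 -1.e+00]
```

Call:
drive_tool --rows '[[[0.1,-0.03,0.05,0.001,240],[0.189,-0.057,0.13,0.001,240],[0.189,-0.057,0.17,0.001,240],[0.189,-0.057,0.17,0.001,240],[0.189,-0.057,0.17,0.001,240],[0.189,-0.057,0.17,0.001,240]]]'

```text
time: 7.98
position: [0.5206, -0.0857, 0.101]
tool_rot: [-2.389, 2.039, -0.002]
ft_force: [-0.8, -0.4, -0.5]
grip_width: 0.251
```

```bash
python3 - <<'E'
from h import *
snap('wrist','w5');go(.5197,-.0846,.04,-80.9);crop('w5',180,100,380,250,4,'d5')
E
```

```text
shift [-0.0051  0.0024  0.203 ] spin -0.0005 cur yaw -80.99 pos [ 0.5206 -0.086   0.1009] tilt [ 1.4e-03 -6.0e-04 -1.0e+00]
```

View pics/w5.png

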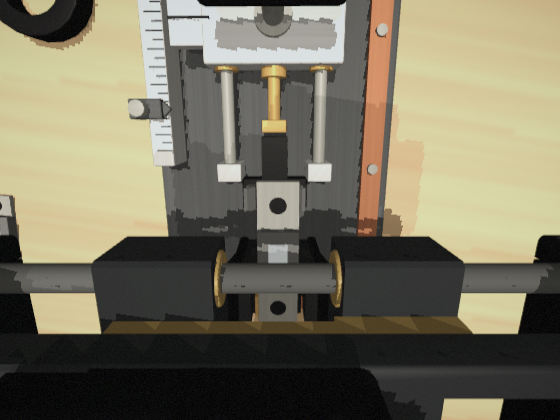

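View pics/d5.png

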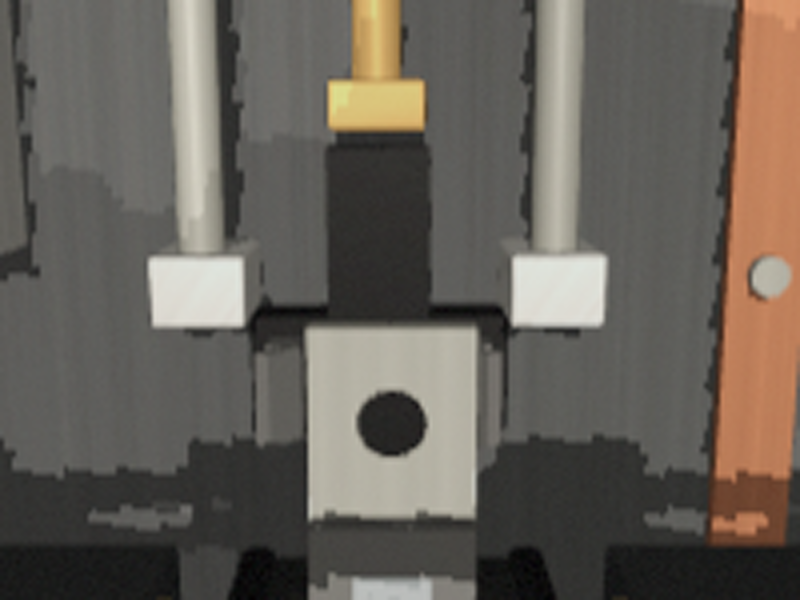

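Call:
drive_tool --rows '[[[-0.006,0.002,0.04,0,240],[-0.006,0.002,0.1,0,240],[-0.006,0.002,0.14,0,240],[-0.006,0.002,0.15,0,240],[-0.006,0.002,0.15,0,240],[-0.006,0.002,0.15,0,240]]]'

```text
time: 8.78
position: [0.5197, -0.0849, 0.0555]
tool_rot: [-2.387, 2.041, -0.001]
ft_force: [0.3, -0.2, -0.6]
grip_width: 0.249
```

```bash
python3 - <<'E'
from h import *
snap('wrist','w6');go(.5195,-.0844,.04,-80.9);crop('w6',180,100,380,250,4,'d6')
E
```

```text
shift [-0.0019  0.0005  0.0518] spin -0.0009 cur yaw -81.05 pos [ 0.5197 -0.0849  0.0555] tilt [ 1.e-03 -3.e-04 -1.e+00]
```

View pics/d6.png

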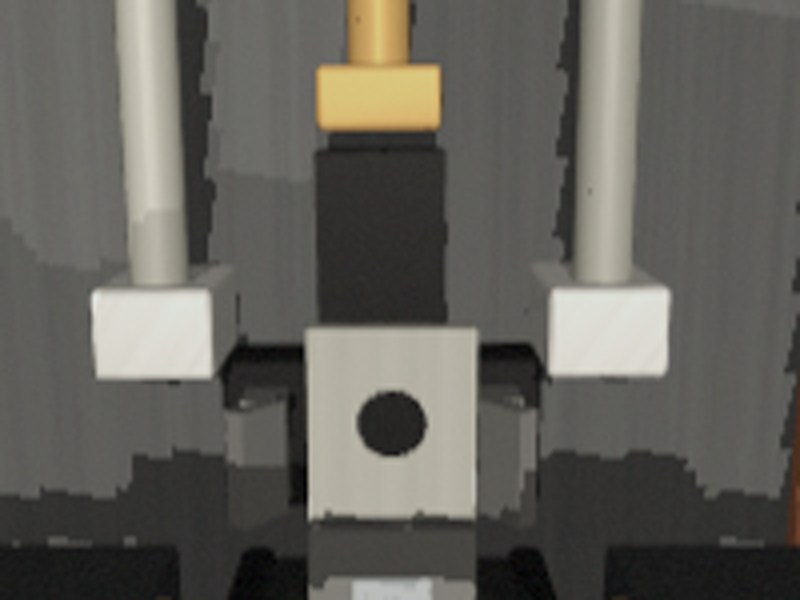

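Call:
drive_tool --rows '[[[-0.005,0.0,0.0,0,240],[-0.005,0.0,0.02,0,240],[-0.005,0.0,0.035,0,240],[-0.005,0.0,0.047,0,240],[-0.005,0.0,0.05,0,240],[-0.005,0,0.05,0,240]]]'

```text
time: 9.57
position: [0.5191, -0.0834, 0.04]
tool_rot: [-2.388, 2.041, -0.0]
ft_force: [0.4, 0.2, -0.8]
grip_width: 0.25
```

```bash
python3 - <<'E'
from h import *
snap('wrist','w7');go(.5195,-.0844,.04,-80.9);crop('w7',180,100,380,250,4,'d7')
E
```

```text
shift [ 0.0035 -0.0007  0.0001] spin -0.0009 cur yaw -81.06 pos [ 0.5191 -0.0834  0.04  ] tilt [ 3.e-04 -1.e-04 -1.e+00]
```

View pics/d7.png

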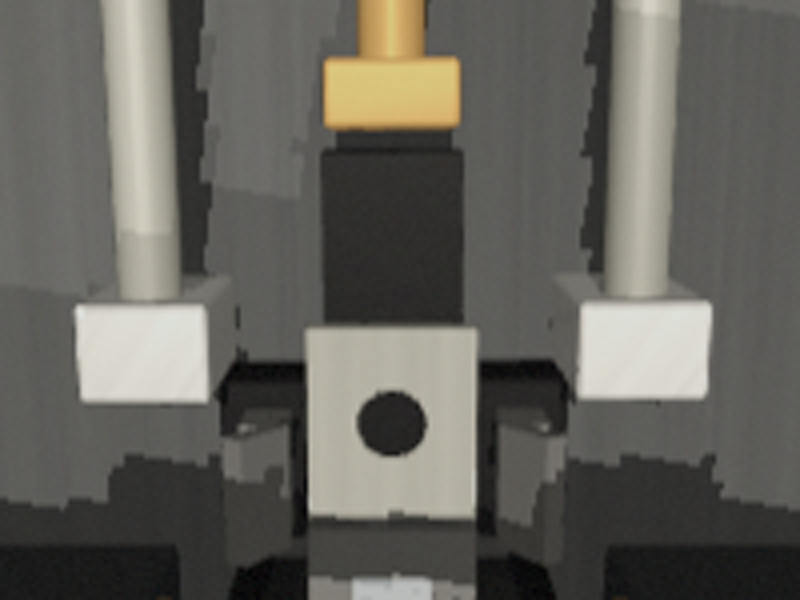

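Call:
drive_tool --rows '[[[0,0.0,0.003,0,240],[0,0.0,0.006,0,240],[0,0.0,0.006,0,240]]]'

```text
time: 10.0
position: [0.5192, -0.0834, 0.0399]
tool_rot: [2.387, -2.041, 0.001]
ft_force: [-3.7, 1.5, 12.0]
grip_width: 0.249
```

Call:
drive_tool --rows '[[[0,0.0,-0.005,0,240],[0,0,-0.005,0,170],[0,0,-0.005,0,150],[0,0,-0.005,0,150],[0,0,-0.005,0,150]]]'

```text
time: 10.62
position: [0.519, -0.0834, 0.0396]
tool_rot: [2.388, -2.041, -0.0]
ft_force: [0.3, 0.4, 0.5]
grip_width: 0.408
```

Call:
drive_tool --rows '[[[0,0.0,-0.05,0,150],[0,0,-0.15,0,150],[0,0,-0.3,0,150],[0,0,-0.4,0,150],[0,0,-0.4,0,150]]]'

```text
time: 11.25
position: [0.5212, -0.0835, 0.1635]
tool_rot: [-2.386, 2.04, -0.01]
ft_force: [0.1, -0.1, 0.6]
grip_width: 0.411
```

```bash
python3 - <<'E'
from h import *
s=ctrl.get_state();print(s['joint_positions'],s['grip_width'])
snap('wrist','w8');snap('side','s8');crop('s8',165,150,325,245,5,'d8s')
E
```

```text
[ 0.62950561  0.14356672 -0.56114025  1.83695011  0.08419812  1.17753389
 -1.37349797] 0.4107173672409847
```

View pics/w8.png

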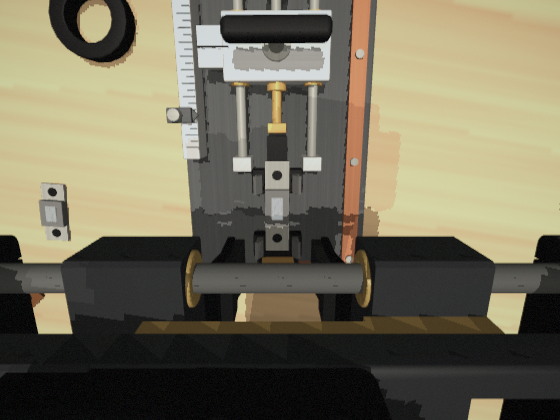

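View pics/d8s.png

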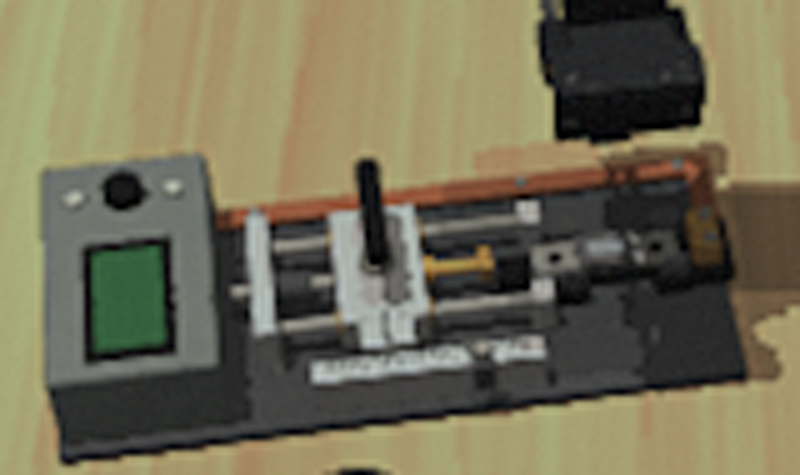

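Wrist view: the fuse lies flat and straight in the nest at about (277,205), between the cheeks. Its far end is clear of the shoe at (277,128). Next is the crossbar.

```bash
python3 - <<'E'
from h import *
go(.652,-.0634,.16,9.1)
E
```

```text
shift [ 3.000e-03 -4.486e-01  4.000e-04] spin -0.5009 cur yaw -81.06 pos [ 0.5189 -0.0834  0.1601] tilt [ 5.e-04 -6.e-04 -1.e+00]
```

Call:
drive_tool --rows '[[[0,-0.05,0,-0.055,120],[0,-0.1,0,-0.11,120],[0.0,-0.16,0,-0.165,120],[0.0,-0.22,0,-0.22,120],[0.0,-0.28,0,-0.275,120],[0.0,-0.34,0,-0.33,120],[0.003,-0.4,0,-0.385,120],[0.003,-0.449,0,-0.44,120],[0.003,-0.449,0,-0.5,120],[0.003,-0.449,0,-0.5,120],[0.003,-0.449,0,-0.5,120],[0.003,-0.449,0,-0.5,120]]]'

```text
time: 12.85
position: [0.6519, -0.0634, 0.1595]
tool_rot: [3.132, 0.242, -0.001]
ft_force: [0.3, 0.5, -0.2]
grip_width: 0.527
```

```bash
python3 - <<'E'
from h import *
snap('wrist','w9');go(.652,-.0634,.081,9.1);print(ctrl.get_state()['grip_width'])
E
```

```text
shift [-0.000e+00 -2.000e-04  2.623e-01] spin -0.0013 cur yaw 8.86 pos [ 0.652  -0.0634  0.1597] tilt [-2.e-04 -4.e-04 -1.e+00]
0.5266570336993499
```

View pics/w9.png

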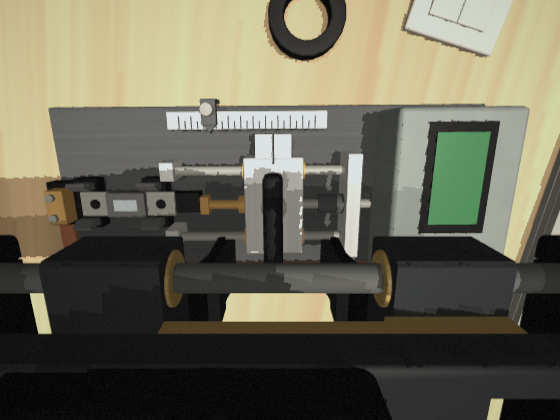

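```bash
python3 - <<'E'
from h import *
crop('w9',180,90,340,210,5,'d9')
E
```

```text
(no output)
```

View pics/d9.png

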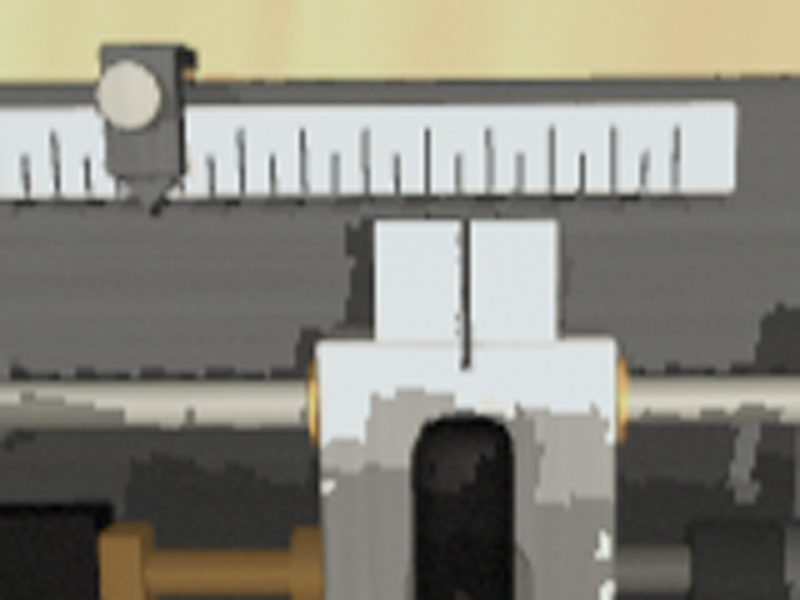

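```bash
python3 - <<'E'
from h import *
q=cv('w9',[(464,222),(154,209)],5,180,90,.043);u=np.array([np.cos(np.radians(9.1)),np.sin(np.radians(9.1)),0]);print(q,(q[0]-q[1])@u)
b=cv('w9',[(462,460)],5,180,90,.095)[0];s=ctrl.get_state();R=Ro.from_rotvec(s['tool_rot']).as_matrix();print(R.T@(b-s['position']))
E
```

```text
[[ 0.63856999 -0.00300108  0.043     ]
 [ 0.58890783 -0.00869296  0.043     ]] 0.04993732207467138
[-0.00358522 -0.03184283  0.06468176]
```

Call:
drive_tool --rows '[[[-0.012,0,0.06,0,120],[-0.012,0,0.14,0,120],[-0.012,0,0.22,0,120],[-0.012,0,0.262,0,120],[-0.012,0,0.262,0,120],[-0.012,0,0.262,0,120]]]'

```text
time: 13.65
position: [0.6492, -0.0638, 0.0819]
tool_rot: [3.132, 0.245, 0.002]
ft_force: [0.4, -0.8, -0.2]
grip_width: 0.53
```

```bash
python3 - <<'E'
from h import *
snap('wrist','w10');go(.6485,-.0640,.081,9.1)
E
```

```text
shift [-0.0031  0.0001  0.0041] spin -0.0009 cur yaw 8.94 pos [ 0.6494 -0.0638  0.0822] tilt [ 1.8e-03 -2.0e-04 -1.0e+00]
```

View pics/w10.png

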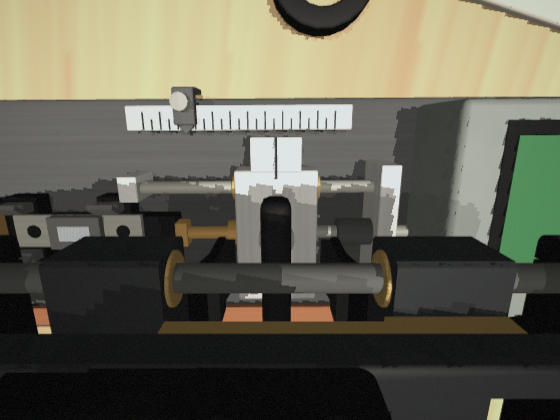

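Bar at column 276, centred between the fingers at 213 and 345. Closing on it.

Call:
drive_tool --rows '[[[-0.001,0,0.003,0,180],[-0.001,0,0.003,0,220],[-0.001,0,0.003,0,255],[-0.001,0,0.003,0,255],[-0.001,0,0.003,0,255],[-0.001,0,0.003,0,255],[-0.001,0,0.003,0,255]]]' --grip_force 45

```text
time: 14.58
position: [0.6485, -0.0639, 0.0803]
tool_rot: [3.132, 0.245, 0.001]
ft_force: [0.6, -0.0, 0.3]
grip_width: 0.152
```

Call:
drive_tool --rows '[[[-0.02,0,0,0,255],[-0.045,0,0,0,255],[-0.07,0,0,0,255],[-0.095,0,0,0,255],[-0.115,0,0,0,255],[-0.13,0,0,0,255],[-0.14,0,0,0,255],[-0.15,0,0,0,255],[-0.15,0,0,0,255],[-0.15,0,0,0,255]]]'

```text
time: 15.82
position: [0.6073, -0.0707, 0.0804]
tool_rot: [-3.131, -0.245, -0.013]
ft_force: [13.6, 0.4, -9.6]
grip_width: 0.154
```

```bash
cat >> h.py <<'E'
def look(f):
    snap('wrist',f);crop(f,200,80,340,185,5.6,f+'c')
E
python3 - <<'E'
from h import *
look('w11');s=ctrl.get_state();print(s['position'],s['ft_force'],s['grip_width'])
E
```

```text
[ 0.60731798 -0.07068916  0.08034359] [13.19379954  0.22695431 -9.97308288] 0.15463869878302944
```

View pics/w11.png

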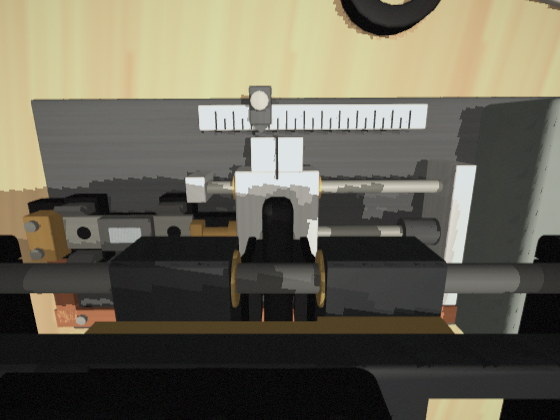

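View pics/w11c.png

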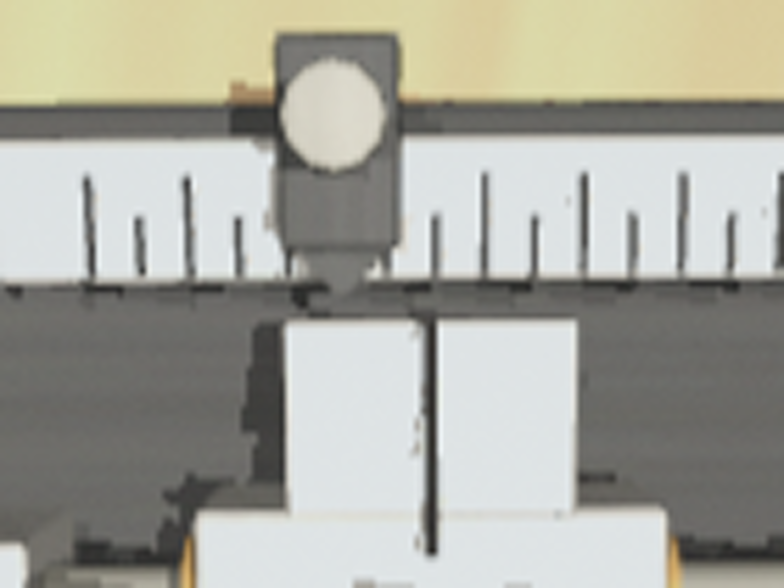

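```bash
cat >> h.py <<'E'
def rem(f,a,b):
    q=cv(f,[a,b],5.6,200,80,.043)
    s=ctrl.get_state();R=Ro.from_rotvec(s['tool_rot']).as_matrix()
    for yw in(8.9,9.2):
        u=np.array([np.cos(np.radians(yw)),np.sin(np.radians(yw)),0]);print('remaining mm',(q[0]-q[1])@u*1000,'scaled',(q[0]-q[1])@u/.3)
E
python3 - <<'E'
from h import *
rem('w11',(431,320),(343,300))
E
```

```text
remaining mm 8.89453792452406 scaled 0.029648459748413538
remaining mm 8.884148096344076 scaled 0.029613826987813584
```

Call:
drive_tool --rows '[[[-0.01,0,0,0,255],[-0.02,0,0,0,255],[-0.027,0,0,0,255],[-0.03,0,0,0,255],[-0.03,0,0,0,255],[-0.03,0,0,0,255]]]'

```text
time: 16.62
position: [0.5992, -0.072, 0.0804]
tool_rot: [-3.131, -0.245, -0.016]
ft_force: [15.6, 0.5, -11.4]
grip_width: 0.151
```

```bash
python3 - <<'E'
from h import *
look('w12');s=ctrl.get_state();print(s['position'],s['ft_force'],s['grip_width'])
E
```

```text
[ 0.5992332  -0.07198738  0.08036977] [ 14.41895898   0.43610853 -11.85991027] 0.15696545388111036
```

View pics/w12c.png

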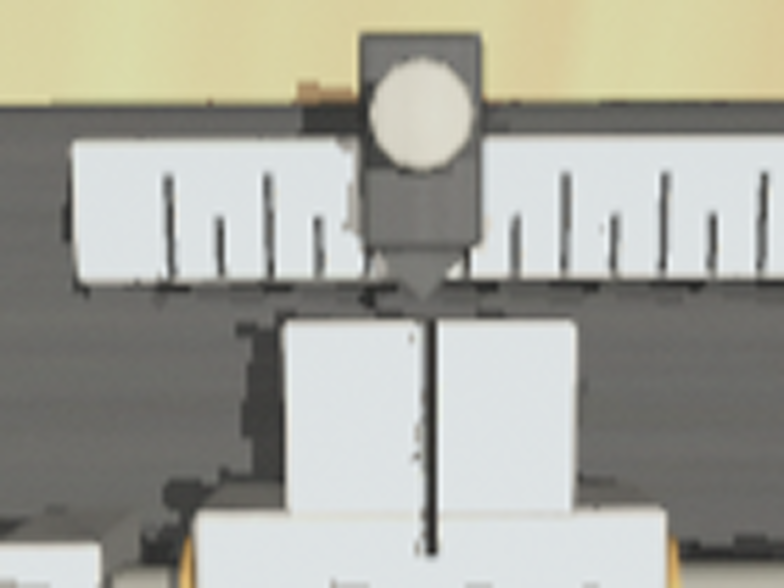

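View pics/w12.png

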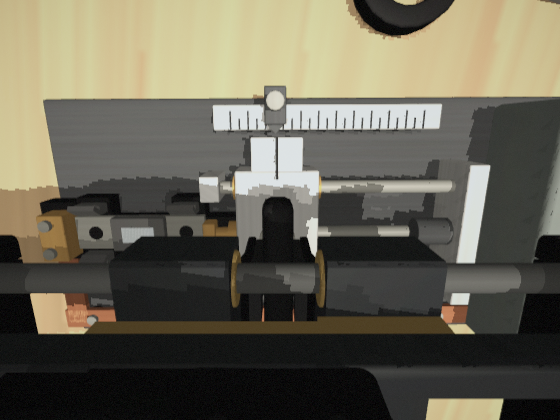

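Call:
drive_tool --rows '[[[-0.0025,0,0,0,255],[-0.0025,0,0,0,255],[-0.0025,0,0,0,255],[-0.0025,0,0,0,255]]]'

```text
time: 17.18
position: [0.5986, -0.0721, 0.0804]
tool_rot: [-3.131, -0.245, -0.017]
ft_force: [15.4, 0.3, -12.7]
grip_width: 0.156
```

```bash
python3 - <<'E'
from h import *
look('w13');s=ctrl.get_state();print(s['position'],s['ft_force'],s['grip_width'])
crop('w13',255,115,300,150,16,'w13d')
E
```

```text
[ 0.59864624 -0.07208292  0.08036111] [ 15.69055511   0.74697753 -12.54079459] 0.15075597835642582
```

View pics/w13d.png

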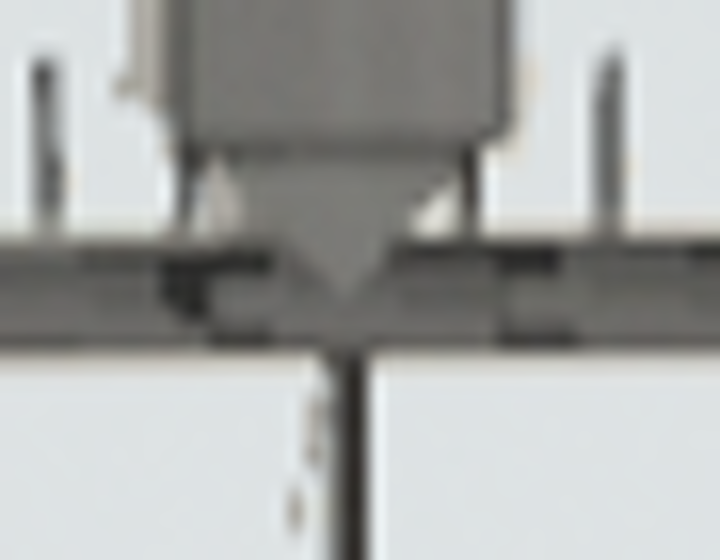

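Call:
drive_tool --rows '[[[-0.0012,0,0,0,255],[-0.0012,0,0,0,255],[-0.0012,0,0,0,255],[-0.0012,0,0,0,255],[-0.0012,0,0,0,255],[-0.0012,0,0,0,255]]]'

```text
time: 17.98
position: [0.5984, -0.0721, 0.0803]
tool_rot: [-3.131, -0.245, -0.017]
ft_force: [15.4, 0.5, -12.3]
grip_width: 0.157
```

```bash
python3 - <<'E'
from h import *
look('w14');s=ctrl.get_state();print(s['position'],s['ft_force'],s['grip_width'])
crop('w14',255,115,300,150,16,'w14d')
crop('w14',20,180,260,300,3.3,'w14e')
snap('side','s14');crop('s14',165,150,325,245,5,'s14c');snap('top','t14')
E
```

```text
[ 0.59835882 -0.07215515  0.08033824] [ 16.20227395   0.45510535 -12.82080506] 0.1547247604992131
```

View pics/w14d.png

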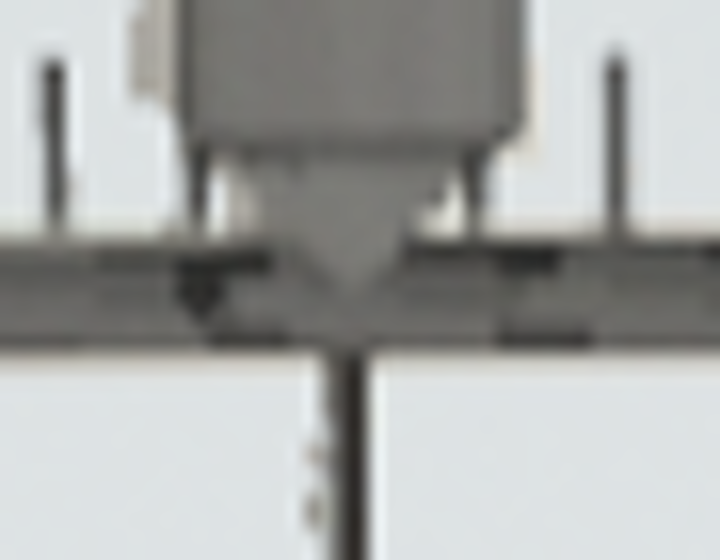

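View pics/w14e.png

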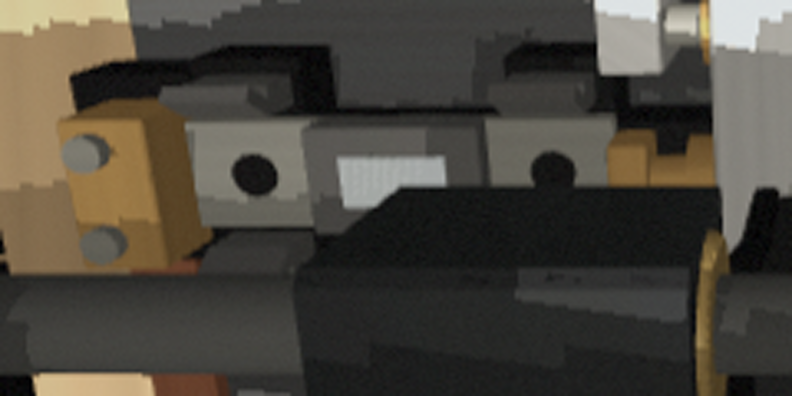

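View pics/s14c.png

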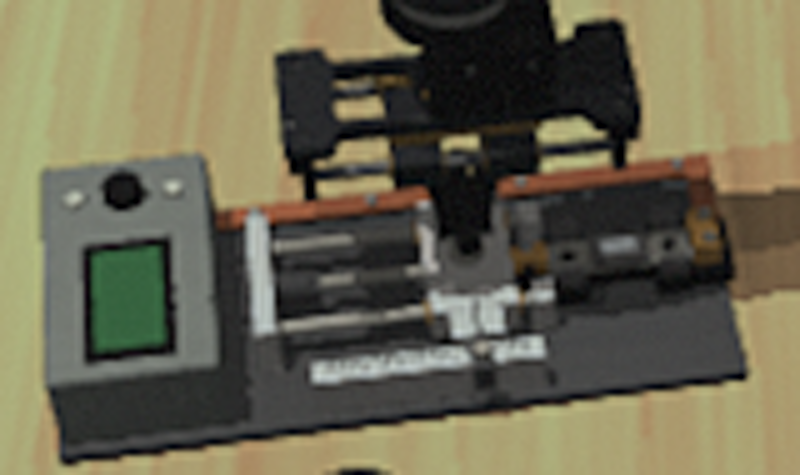

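View pics/t14.png

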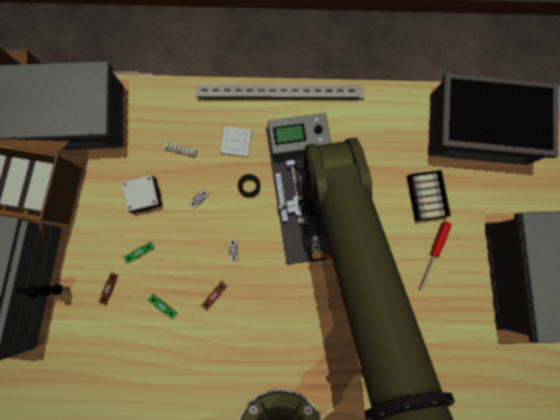

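Pointer apex is at 348 and the line at 351 in the 16x crop, about 0.1 mm apart. The fuse is flat against the brass contact with the shoe on its other end, and nothing else on the bench has moved. Handing in.

```bash
python3 - <<'E'
from h import *
print(ctrl.close_job());s=ctrl.get_state();print(s['time'],s['position'])
E
```

```text
the job is handed in; nothing more can be done
None
the job is handed in; nothing more can be done
```

The longest grey fuse is in the nest, and I handed the job in with the gripper still holding the slide at the mark, about 18 s into the 51 s allowed.

- **Fuse:** I measured it at 83.6 mm before picking it up, which matches the 84 mm given. I lowered it between the cheeks until it touched the floor at 12 N, then let go. The last wrist picture shows it flat and lengthwise, against the brass contact, with the shoe on its other end.
- **Slide:** The crossbar is held with 45 N of grip after about 50 mm of travel. In the last enlarged crop the black line is about 0.1 mm from the pointer tip.
- **Rest of the bench:** In the last top view everything else visible was where it started.

**Disagreements:**
- Two views gave the travel needed as 51.4 mm and 49.9 mm. I set the final position by comparing line and pointer directly instead.
- While I held the slide, the wrist force showed about 16 N of pull and about 12 N downward. The pull is about what the spring and shoe should give. I put the downward part down to the arm flexing slightly under load, but did not check it.

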